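# Open the battery bay of the beige bench supply

## Task

The cells in the beige bench supply are due for a change: open its battery bay. Press the orange release tab on its cover down and, keeping it down, slide the cover along its rails fully open, towards the end with the display and knobs; then let go so that the tab springs back up. Leave the dark supply with the white tab shut.

Things in the scene. Friction and masses are not known exactly. Their poses are not given: they have to be found in the camera images.
- supply_tab_top (a point): Centre of the top of the orange release tab (36 mm along x, 42 along y) on the grey cover of the beige bench supply; with the tab up, 80 mm above the bench. Moves with tab and cover. x runs level along the rails; the cover opens along -x, towards the end with display and knobs; z up. The case, fixed, is 220 (x) x 110 x 62 mm, its centre 28 mm along -x from here when shut.
- supply_tab (a joint): How far the orange tab is pressed straight down, m: 0 up (starts so), 0.010 fully down. Spring: 2 N to start, 6 N fully down. Steel catches on the rails (tops 67 mm above the bench, 26 mm and more off the middle line, lower than the pressed tab) lock the cover unless the tab is 0.006 or more down; keep it down for the first 0.022 of the slide.
- supply_cover (a joint): How far the beige supply's grey cover is open, m: 0 shut (starts so), 0.080 at its end stop; it stays where left (drag 1 to 2 N). The cover plate lies 58 mm above the bench; on it, 20 mm from the tab's centre on the -x side, stands a fixed ridge 46 mm wide (y), 8 mm thick, top 86 mm above the bench: a fingertip that presses the tab can push the ridge.
- spare_cover (a joint): How far the other supply's cover is open, m: 0 shut (starts so); leave it shut. Same shape and size, but a charcoal case and a white tab; it stands left or right of the beige one, centres 0.24 m or more apart. Also on the bench, clear of the beige cover's path: a jar, a red cup and a screwdriver, up to 125 mm high.

How it is judged:
By the outcome, as a careful person would: the job done as asked, in the order asked, and still so for the second after the job is handed in, with the robot touching nothing.
It also fails if it takes over 29 s, if anything falls off the work surface, if the arm or the gripper's body presses on something with over 40 N, if the wrist force passes 120 N, or if a joint passes its speed limit or range.

## Robot

A 7-joint arm with a two-finger parallel gripper is mounted at the origin on the work surface. World frame = base frame: x ahead of the robot, y to its left, z up, the work surface at z = 0. Lengths are in m, angles in rad, forces in N, time in s.
With the tool pointing down it reaches from about 0.425 to 0.875 m from the base axis. Payload 4.7 kg.
Tool frame: the origin (TCP) lies where the fingers leave the gripper's body, on its centre line; the fingertips stand 70 mm ahead of it and the grasp point (between the pads) lies 51 mm ahead of it; z points along the fingers, y is the line along which they close (so a half turn about z gives the same grasp; the last joint's range is limited). The gripper opens to 87 mm and grips with 3 to 60 N. Pads are 19 mm wide; open, the fingers measure 117 mm over their backs; the gripper's body (75 mm by 190 mm) begins 51 mm behind the grasp point.
Start: joints at [-1.145, 0.321, -0.07, 1.45, 0.023, 1.371, -0.057], TCP at [0.26, 0.596, 0.292] pointing down, gripper open.
Joint ranges: [-2.86, 2.86], [-0.3, 2.09], [-1.38, 1.24], [0.06, 2.45], [-1.56, 4.7], [0.09, 2.05], [-2.69, 2.69]. Speed limits (rad/s): [2.57, 2.57, 3.14, 3.14, 3.14, 3.14, 3.14].

## Interface

Orientations are given as a rotation vector (axis times angle).
In Python, from bench import get_state, get_image, get_calibration, close_job gives the robot as it stands.
- The arm moves only by the tool send_rows, never from a script. Its argument "rows" is a list of rows, each an object of numbers: "hand": the finger opening in mm, from 0 to 87; "x", "y", "z": the shift along the world's x, y, z in mm; "roll": the turn about the world's z in degrees. A call has 1 to 10 rows; each row shifts and turns the commanded pose from where the row before left it; what a row does not reach is not made up. A row lasts 1/10 s, in which the tool goes at most 50 mm and 8.59 degrees, less where a joint would pass 70% of its speed; a pose out of reach is approached as far as the arm can. A call is refused whole if a number of a shift passes 50 or a number of a turn 8.59, either way. A call with a gripper value outside its range is refused whole. The fingers move at their own pace and stop on an object; "force" is the grip in N (left out, the last holds). Time passes only in rows, so rows that do not move let the fingers close. It gives the time, the measured TCP pose, the force, the opening and the grip force at its end, in the units of the state.
- get_state(): the state, without advancing time (a new reading comes with each control period).
- get_image(name): name is "scene" or "top" or "wrist"; returns the picture (400x640x3 uint8, blue, green, red); there is no depth.
- get_calibration(name): a dict with "mtx" (3x3 intrinsics, pixels), "D" ([k1, k2, p1, p2, k3] as OpenCV has them; the pictures are not rectified), "world_from_camera" (4x4, takes a point from camera to world coordinates). Camera axes: x right, y down, z forward; pixel columns grow to the right and rows downward; lengths in m; the calibration is good to about 2 mm. A picture is of the moment at which its call begins: read the wrist's pose just before it. get_calibration takes no time and is no camera call; for the wrist camera it gives the pose at the moment of the call.
- close_job(): hands the job in; it is judged then, once.
The state is a dict: "time": time; "joint_positions": joint angles; "qd": joint speeds; "joint_torque": joint torques, N m; "position": TCP position; "tool_rot": TCP orientation; "ft_force": force on the tool from outside, world axes, zero at the start; "torque": the same for the moment, N m; "grip_width": opening from 0.0 (shut) to 1.0 (fully open); "grip_force": force on a finger pad.
Only numpy, scipy, OpenCV 4.12 (cv2) and the standard library are available. Lean on these libraries where they do the work, as an engineer would, in place of code of your own. Each camera call takes 0.05 s, during which the arm holds its last target. There are 200 camera calls.

## Working session

There is one attempt and no reset: what is moved stays moved. The work goes in short steps, Python scripts to look and compute and a tool call to move; the robot and the scene stay as the last step left them, time stands still between calls to the robot, and variables do not carry over. Pictures are saved under pics/ and viewed, at most 10 in all, crops included, and the job is handed in when it is done.

Besides the shell and the picture viewer there is one more tool, called after "Call:" in YAML: its name, and indented under it one key for each argument. send_rows: Moves the arm, as the interface text tells. Its arguments: {"type":"object","properties":{"rows":{"type":"array","items":{"type":"object","properties":{"hand":{"type":"number"},"x":{"type":"number"},"y":{"type":"number"},"z":{"type":"number"},"roll":{"type":"number"}}}},"force":{"type":"number"}},"required":["rows"]}

```bash
mkdir -p pics; ls
python3 - <<'E'
from bench import *
import cv2
for n in("top","scene"):
    cv2.imwrite(f"pics/{n}1.png",get_image(n))
s=get_state();print(s["time"],s["position"],s["tool_rot"],s["grip_width"])
E
```

```text
pics
0.1 [0.26005845 0.59529084 0.29128787] [-6.42210551e-01 -3.07499868e+00  2.70036698e-03] 1.0016556506652912
```

View pics/top1.png

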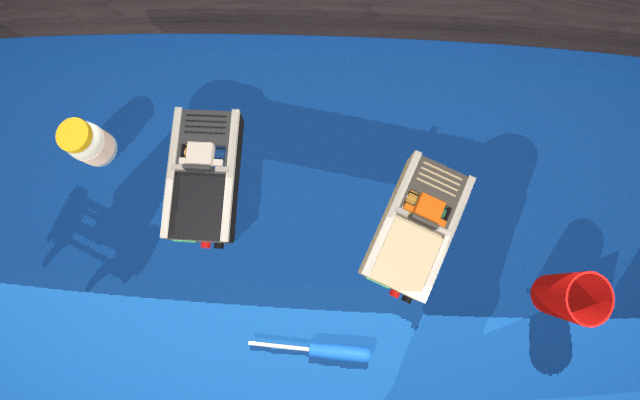

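View pics/scene1.png

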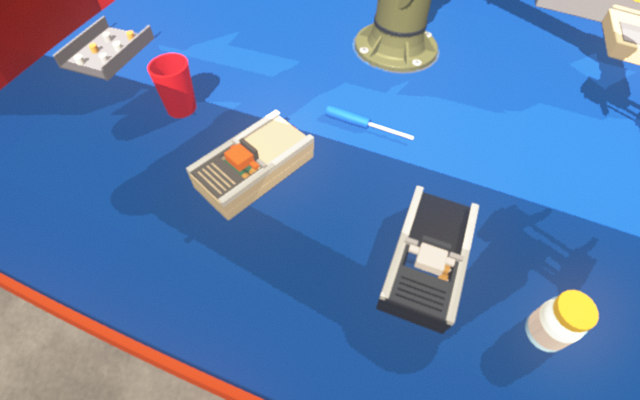

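The top view shows the beige supply with its orange tab at about (431,208) and its display/knob end at the lower left, near (395,293). The dark supply with the white tab is at (200,175), the jar at (85,140), the cup at (575,298) and the screwdriver at (310,350). The scene view agrees.

```bash
cat > h.py <<'E'
import cv2,numpy as np
from bench import *
def proj(n,uv,z,c=None):
    c=c or get_calibration(n);T=np.array(c["world_from_camera"])
    p=cv2.undistortPoints(np.array(uv,float).reshape(-1,1,2),np.array(c["mtx"]),np.array(c["D"])).reshape(-1,2)
    d=np.c_[p,np.ones(len(p))]@T[:3,:3].T;o=T[:3,3]
    return o+d*((z-o[2])/d[:,2])[:,None]
def orange(im):
    h=cv2.cvtColor(im,cv2.COLOR_BGR2HSV)
    m=cv2.inRange(h,(6,190,120),(16,255,255));m=cv2.morphologyEx(m,cv2.MORPH_OPEN,np.ones((3,3)))
    n,l,s,c=cv2.connectedComponentsWithStats(m);i=1+np.argsort(-s[1:,4])[:3]
    return [(s[k].tolist(),c[k].round(1).tolist(),cv2.minAreaRect(np.argwhere(l==k)[:,::-1].astype(np.float32))) for k in i]
E
python3 - <<'E'
from h import *
for n in("top","scene"):
    im=cv2.imread(f"pics/{n}1.png")
    for s,c,r in orange(im):
        print(n,s,c,r)
        if s[4]>100:
            print(proj(n,[c,r[0]],.08).round(4)); b=proj(n,cv2.boxPoints(r),.08)[:,:2]; print(b.round(3).tolist(),np.linalg.norm(np.diff(b,axis=0),axis=1))
# rails / case edges
p=proj("top",[(416,153),(360,272),(474,178),(426,300)],.067)
print(p.round(3)); 
for a,b in((0,1),(2,3)):
    d=p[b]-p[a];print(np.linalg.norm(d),np.degrees(np.arctan2(d[1],d[0])))
cv2.imwrite("pics/crop.png",cv2.resize(cv2.imread("pics/top1.png")[130:320,340:500],None,fx=3,fy=3,interpolation=2))
E
```

```text
scene [177, 367, 69, 33, 460] [211.4, 383.6] ((211.36485290527344, 383.1891784667969), (74.32160186767578, 9.164810180664062), 24.227745056152344)
[[ 0.9194 -0.0144  0.08  ]
 [ 0.919  -0.0147  0.08  ]]
[[0.925, -0.064], [0.914, -0.065], [0.914, 0.033], [0.924, 0.033]] [0.01093619 0.09762268 0.01043847]
scene [153, 352, 19, 17, 104] [161.3, 360.6] ((161.62939453125, 360.58233642578125), (23.77591323852539, 7.362864017486572), 32.47119140625)
[[ 0.9199 -0.0888  0.08  ]
 [ 0.9197 -0.0885  0.08  ]]
[[0.922, -0.105], [0.913, -0.105], [0.917, -0.072], [0.926, -0.072]] [0.00889086 0.03368286 0.00870863]
scene [126, 342, 16, 12, 85] [133.5, 347.3] ((134.31948852539062, 346.724365234375), (17.390914916992188, 7.473204612731934), 24.775142669677734)
[[ 0.653 -0.148  0.067]
 [ 0.46  -0.058  0.067]
 [ 0.614 -0.244  0.067]
 [ 0.419 -0.161  0.067]]
0.213297621386853 154.932963472359
0.21228084593431862 157.03288204287978
```

View pics/crop.png

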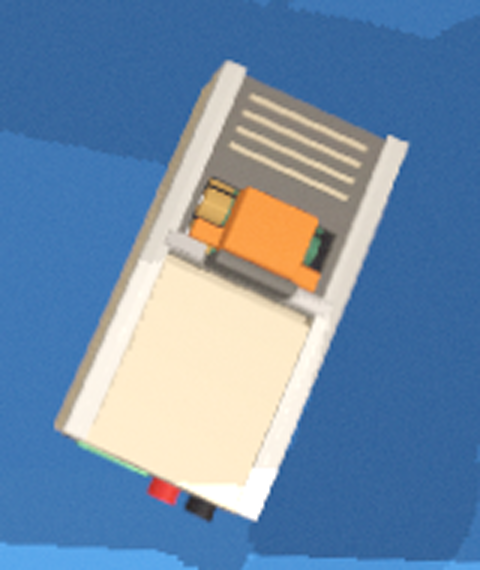

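The crop shows the orange top face with corners near (248,187), (320,217), (300,278) and (222,250). The dark ridge is on its display side at (250,270), and the knobs are at the bottom.

Run:
```python
from h import *
f=lambda q:np.array(q)/3+[340,130]-[.33,.33]
c=proj("top",f([(248,187),(320,217),(300,280),(222,250)]),.08);print(c.round(4),c.mean(0).round(4))
print([np.linalg.norm(c[i]-c[(i+1)%4]).round(4) for i in range(4)])
for i,j in((0,3),(1,2)):
    d=c[j]-c[i];print(np.degrees(np.arctan2(d[1],d[0])))
d=c[0]-c[1];print("y",np.degrees(np.arctan2(d[1],d[0])))
# rails, long straight outer edges
for z in (.062,.067):
    r=proj("top",f([(228,62),(60,430),(408,140),(258,518)]),z);print(r.round(3))
    for i,j in((0,1),(2,3)):
        d=r[j]-r[i];print(np.linalg.norm(d),np.degrees(np.arctan2(d[1],d[0])))
    print(r.mean(0),(c.mean(0)-r.mean(0)))
w=get_calibration("wrist");print(np.array(w["world_from_camera"]).round(3)); print(np.array(get_calibration("top")["world_from_camera"]).round(3))
```

```text
[[ 0.5864 -0.1537  0.08  ]
 [ 0.5715 -0.192   0.08  ]
 [ 0.538  -0.1805  0.08  ]
 [ 0.5527 -0.1394  0.08  ]] [ 0.5621 -0.1664  0.08  ]
[np.float64(0.0411), np.float64(0.0354), np.float64(0.0436), np.float64(0.0366)]
156.95483076997465
161.00601205416783
y 68.7044996628461
[[ 0.659 -0.149  0.062]
 [ 0.458 -0.058  0.062]
 [ 0.618 -0.249  0.062]
 [ 0.415 -0.162  0.062]]
0.2204973813559967 155.5944479234019
0.22127923983812772 156.84910603164093
[ 0.5376043  -0.15444575  0.062     ] [ 0.02453571 -0.01193724  0.018     ]
[[ 0.658 -0.148  0.067]
 [ 0.458 -0.057  0.067]
 [ 0.617 -0.247  0.067]
 [ 0.415 -0.161  0.067]]
0.2188049826297149 155.5944479234019
0.2195808400596287 156.84910603164096
[ 0.53713013 -0.15311378  0.067     ] [ 0.02500988 -0.01326921  0.013     ]
[[ 0.402  0.881  0.249  0.191]
 [ 0.916 -0.386 -0.111  0.625]
 [-0.002  0.272 -0.962  0.384]
 [ 0.     0.     0.     1.   ]]
[[ 0.027 -0.984  0.175  0.476]
 [-1.    -0.028 -0.003  0.019]
 [ 0.008 -0.175 -0.985  0.713]
 [ 0.     0.     0.     1.   ]]
```

The rails open along about 156° (direction -0.915, 0.404), and the tab centre is near (0.562, -0.166). The face sizes and the 28 mm case offset agree with the task. The tool's x axis is already along the rails, so no roll is needed.

Call:
send_rows:
  rows:
    - {"hand":0,"x":17,"y":-42,"z":0}
    - {"hand":0,"x":17,"y":-42,"z":0}
    - {"hand":0,"x":17,"y":-42,"z":0}
    - {"hand":0,"x":17,"y":-42,"z":0}
    - {"hand":0,"x":17,"y":-42,"z":0}
    - {"hand":0,"x":17,"y":-42,"z":0}
    - {"hand":0,"x":17,"y":-42,"z":0}
    - {"hand":0,"x":17,"y":-42,"z":0}
    - {"hand":0,"x":17,"y":-42,"z":0}
    - {"hand":0,"x":17,"y":-42,"z":0}
  force: 20

```text
schema error: expected keys hand, x, y, z, roll
```

Call:
send_rows:
  rows:
    - {"hand":0,"x":17,"y":-42,"z":0,"roll":0}
    - {"hand":0,"x":17,"y":-42,"z":0,"roll":0}
    - {"hand":0,"x":17,"y":-42,"z":0,"roll":0}
    - {"hand":0,"x":17,"y":-42,"z":0,"roll":0}
    - {"hand":0,"x":17,"y":-42,"z":0,"roll":0}
    - {"hand":0,"x":17,"y":-42,"z":0,"roll":0}
    - {"hand":0,"x":17,"y":-42,"z":0,"roll":0}
    - {"hand":0,"x":17,"y":-42,"z":0,"roll":0}
    - {"hand":0,"x":17,"y":-42,"z":0,"roll":0}
    - {"hand":0,"x":17,"y":-42,"z":0,"roll":0}
  force: 20

```text
time: 1.1
position: [0.4303, 0.1737, 0.2921]
tool_rot: [-0.642, -3.075, -0.0]
ft_force: [0.6, 0.6, 1.0]
grip_width: 0.174
grip_force: 0.0
```

Call:
send_rows:
  rows:
    - {"hand":0,"x":16,"y":-42,"z":-6,"roll":0}
    - {"hand":0,"x":16,"y":-42,"z":-6,"roll":0}
    - {"hand":0,"x":16,"y":-42,"z":-6,"roll":0}
    - {"hand":0,"x":16,"y":-42,"z":-6,"roll":0}
    - {"hand":0,"x":16,"y":-42,"z":-6,"roll":0}
    - {"hand":0,"x":16,"y":-42,"z":-6,"roll":0}
    - {"hand":0,"x":16,"y":-42,"z":-6,"roll":0}
    - {"hand":0,"x":16,"y":-42,"z":-6,"roll":0}
    - {"hand":0,"x":4,"y":-4,"z":-4,"roll":0}
    - {"hand":0,"x":0,"y":0,"z":0,"roll":0}

```text
time: 2.1
position: [0.5617, -0.1657, 0.239]
tool_rot: [-0.647, -3.072, 0.002]
ft_force: [-0.9, 1.0, -0.2]
grip_width: 0.008
grip_force: 0.0
```

Run:
```python
from h import *
s=get_state();print(s["position"],s["tool_rot"],s["ft_force"]);c=get_calibration("wrist");im=get_image("wrist")
print(np.array(c["world_from_camera"]).round(3).tolist())
cv2.imwrite("pics/w1.png",im);import pickle;pickle.dump(c,open("w1.pkl","wb"))
```

```text
[ 0.56167556 -0.16569236  0.23900548] [-6.46696725e-01 -3.07202037e+00  1.72887778e-03] [-0.88035586  0.97797181 -0.15124363]
[[0.405, 0.881, 0.247, 0.493], [0.915, -0.389, -0.111, -0.136], [-0.002, 0.27, -0.963, 0.332], [0.0, 0.0, 0.0, 1.0]]
```

View pics/w1.png

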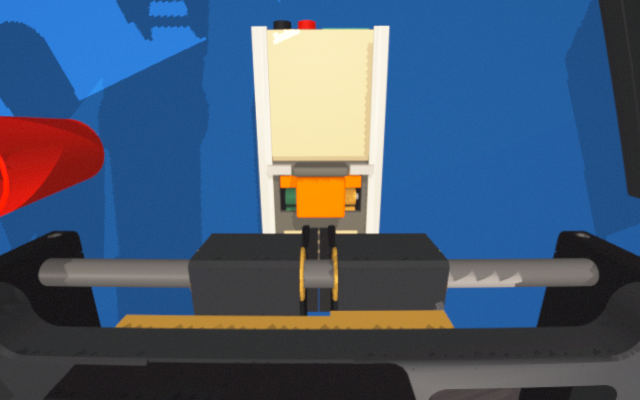

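The wrist view shows the orange tab face at about x 296–344, y 178–217, the ridge just above it at y≈170, and the display end at the top. The cup is well off to the left.

Run:
```python
from h import *
import pickle
c=pickle.load(open("w1.pkl","rb"))
p=proj("wrist",[(296.5,178),(344.5,178),(344.5,217),(296.5,217)],.08,c);print(p.round(4),p.mean(0).round(4))
print([np.linalg.norm(p[i]-p[(i+1)%4]).round(4) for i in range(4)])
d=p[[0,1]].mean(0)-p[[2,3]].mean(0);print(np.degrees(np.arctan2(d[1],d[0])))
q=proj("wrist",[(296.5,217),(344.5,217)],.08,c).mean(0);print("near edge -> centre",(q+.018*np.array([-.915,.404,0])).round(4))
r=proj("wrist",[(252,27),(388,27),(263,232),(380,232)],.062,c)
for i,j in((2,0),(3,1)):
    d=r[i]-r[j];print(r[i].round(3),r[j].round(3),np.degrees(np.arctan2(-d[1],-d[0])))
print(r[:2].mean(0))
```

```text
[[ 0.537  -0.1755  0.08  ]
 [ 0.5533 -0.1386  0.08  ]
 [ 0.5854 -0.1519  0.08  ]
 [ 0.5685 -0.1902  0.08  ]] [ 0.561 -0.164  0.08 ]
[np.float64(0.0404), np.float64(0.0348), np.float64(0.0419), np.float64(0.0348)]
156.25008057325775
near edge -> centre [ 0.5605 -0.1638  0.08  ]
[ 0.575 -0.23   0.062] [ 0.413 -0.159  0.062] 156.3234932094415
[ 0.62  -0.128  0.062] [ 0.457 -0.059  0.062] 157.0467527708292
[ 0.43545592 -0.10909816  0.062     ]
```

Call:
send_rows:
  rows:
    - {"hand":0,"x":1,"y":0,"z":-20,"roll":0}
    - {"hand":0,"x":0,"y":0,"z":-25,"roll":0}
    - {"hand":0,"x":0,"y":0,"z":-25,"roll":0}
    - {"hand":0,"x":0,"y":0,"z":-12,"roll":0}
    - {"hand":0,"x":0,"y":0,"z":-3,"roll":0}
    - {"hand":0,"x":0,"y":0,"z":-3,"roll":0}
    - {"hand":0,"x":0,"y":0,"z":0,"roll":0}

```text
time: 2.85
position: [0.5637, -0.164, 0.1531]
tool_rot: [0.641, 3.074, 0.001]
ft_force: [0.0, 0.7, -0.1]
grip_width: 0.007
grip_force: 0.0
```

Call:
send_rows:
  rows:
    - {"hand":0,"x":0,"y":0,"z":-3,"roll":0}
    - {"hand":0,"x":0,"y":0,"z":-3,"roll":0}
    - {"hand":0,"x":0,"y":0,"z":-3,"roll":0}
    - {"hand":0,"x":0,"y":0,"z":0,"roll":0}
    - {"hand":0,"x":0,"y":0,"z":0,"roll":0}

```text
time: 3.35
position: [0.5639, -0.1645, 0.1439]
tool_rot: [0.642, 3.074, 0.0]
ft_force: [1.7, 1.1, 4.4]
grip_width: 0.006
grip_force: 2.1
```

Call:
send_rows:
  rows:
    - {"hand":0,"x":0,"y":0,"z":-2,"roll":0}
    - {"hand":0,"x":0,"y":0,"z":-2,"roll":0}
    - {"hand":0,"x":0,"y":0,"z":0,"roll":0}
    - {"hand":0,"x":0,"y":0,"z":0,"roll":0}

```text
time: 3.75
position: [0.5638, -0.1645, 0.1401]
tool_rot: [0.642, 3.074, 0.001]
ft_force: [0.5, 1.0, 7.8]
grip_width: 0.008
grip_force: 3.7
```

Call:
send_rows:
  rows:
    - {"hand":0,"x":-4.6,"y":2,"z":0,"roll":0}
    - {"hand":0,"x":-4.6,"y":2,"z":0,"roll":0}
    - {"hand":0,"x":-4.6,"y":2,"z":0,"roll":0}
    - {"hand":0,"x":-4.6,"y":2,"z":0,"roll":0}
    - {"hand":0,"x":0,"y":0,"z":0,"roll":0}

```text
time: 4.25
position: [0.5449, -0.1562, 0.14]
tool_rot: [0.642, 3.074, 0.001]
ft_force: [0.0, 0.5, 7.6]
grip_width: 0.006
grip_force: 3.9
```

Call:
send_rows:
  rows:
    - {"hand":0,"x":-4.6,"y":2,"z":0,"roll":0}
    - {"hand":0,"x":-4.6,"y":2,"z":0,"roll":0}
    - {"hand":0,"x":-4.6,"y":2,"z":0,"roll":0}
    - {"hand":0,"x":-4.6,"y":2,"z":0,"roll":0}
    - {"hand":0,"x":-4.6,"y":2,"z":0,"roll":0}
    - {"hand":0,"x":-4.6,"y":2,"z":0,"roll":0}
    - {"hand":0,"x":-4.6,"y":2,"z":0,"roll":0}
    - {"hand":0,"x":-4.6,"y":2,"z":0,"roll":0}

```text
time: 5.05
position: [0.5088, -0.1404, 0.1401]
tool_rot: [0.642, 3.073, 0.0]
ft_force: [1.2, 0.1, 6.2]
grip_width: -0.002
grip_force: 3.4
```

Run:
```python
from h import *
a=get_image("top");b=get_image("wrist")
cv2.imwrite("pics/m.png",np.vstack([cv2.resize(a[120:320,330:520],(570,600))[:, :]])if 0 else np.hstack([cv2.resize(a[130:320,340:500],(336,400)),cv2.resize(b[:,170:480],(310,400))]))
```

```text
(no output)
```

View pics/m.png

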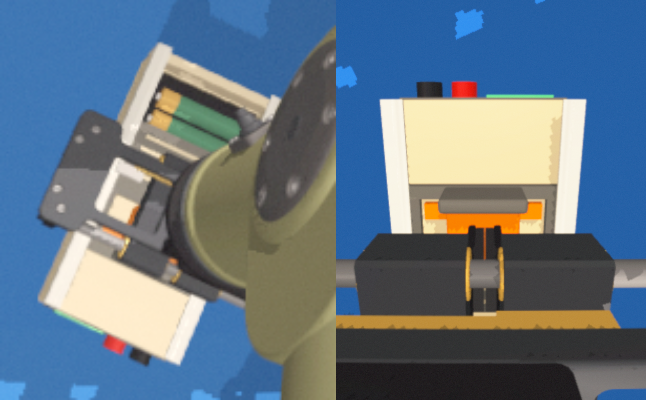

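The pictures show the cover moving, with the cells exposed at about (200,115) in the left panel. The fingers are behind the ridge, at about (485,200) in the right panel.

Call:
send_rows:
  rows:
    - {"hand":0,"x":-4.6,"y":2,"z":0,"roll":0}
    - {"hand":0,"x":-4.6,"y":2,"z":0,"roll":0}
    - {"hand":0,"x":-4.6,"y":2,"z":0,"roll":0}
    - {"hand":0,"x":-4.6,"y":2,"z":0,"roll":0}
    - {"hand":0,"x":-2.3,"y":1,"z":0,"roll":0}
    - {"hand":0,"x":-2.3,"y":1,"z":0,"roll":0}
    - {"hand":0,"x":-1.8,"y":0.8,"z":0,"roll":0}

```text
time: 5.85
position: [0.485, -0.1303, 0.1404]
tool_rot: [0.641, 3.07, -0.001]
ft_force: [3.6, -1.2, 5.8]
grip_width: 0.009
grip_force: 2.8
```

Call:
send_rows:
  rows:
    - {"hand":0,"x":-1.8,"y":0.8,"z":0,"roll":0}
    - {"hand":0,"x":-1.8,"y":0.8,"z":0,"roll":0}
    - {"hand":0,"x":0,"y":0,"z":0,"roll":0}

```text
time: 6.15
position: [0.4812, -0.1287, 0.1403]
tool_rot: [0.641, 3.071, -0.0]
ft_force: [3.3, -2.1, 4.8]
grip_width: 0.007
grip_force: 2.8
```

Call:
send_rows:
  rows:
    - {"hand":0,"x":-1.8,"y":0.8,"z":0,"roll":0}
    - {"hand":0,"x":-1.8,"y":0.8,"z":0,"roll":0}
    - {"hand":0,"x":0,"y":0,"z":0,"roll":0}

```text
time: 6.45
position: [0.4795, -0.1279, 0.1408]
tool_rot: [0.641, 3.065, -0.002]
ft_force: [8.9, -3.3, 1.0]
grip_width: 0.004
grip_force: 5.7
```

The force rose to 9.5 N and the motion stalled, so the cover is at its end stop. I'll relieve slightly and lift straight up.

Call:
send_rows:
  rows:
    - {"hand":0,"x":0.9,"y":-0.4,"z":2,"roll":0}
    - {"hand":0,"x":0,"y":0,"z":4,"roll":0}
    - {"hand":0,"x":0,"y":0,"z":6,"roll":0}
    - {"hand":0,"x":0,"y":0,"z":10,"roll":0}
    - {"hand":0,"x":0,"y":0,"z":20,"roll":0}
    - {"hand":0,"x":0,"y":0,"z":30,"roll":0}
    - {"hand":0,"x":0,"y":0,"z":40,"roll":0}
    - {"hand":0,"x":0,"y":0,"z":40,"roll":0}
    - {"hand":0,"x":20,"y":40,"z":0,"roll":0}
    - {"hand":0,"x":0,"y":0,"z":0,"roll":0}

```text
time: 7.45
position: [0.4984, -0.0811, 0.2915]
tool_rot: [0.631, 3.077, 0.005]
ft_force: [-1.0, 0.9, -0.6]
grip_width: 0.006
grip_force: 0.0
```

Call:
send_rows:
  rows:
    - {"hand":0,"x":20,"y":45,"z":0,"roll":0}
    - {"hand":0,"x":20,"y":45,"z":0,"roll":0}
    - {"hand":0,"x":20,"y":45,"z":0,"roll":0}
    - {"hand":0,"x":20,"y":45,"z":0,"roll":0}
    - {"hand":0,"x":0,"y":45,"z":0,"roll":0}
    - {"hand":0,"x":0,"y":45,"z":0,"roll":0}
    - {"hand":0,"x":0,"y":0,"z":0,"roll":0}

```text
time: 8.15
position: [0.5742, 0.1923, 0.2887]
tool_rot: [-0.622, -3.074, -0.002]
ft_force: [0.1, 0.7, -0.3]
grip_width: 0.006
grip_force: 0.0
```

Run:
```python
from h import *
a=get_image("top")
cv2.imwrite("pics/e.png",cv2.resize(a[130:320,340:500],None,fx=3,fy=3,interpolation=2))
s=get_state();print(s["time"],s["position"],s["ft_force"])
```

```text
8.2 [0.57488108 0.1877433  0.28891514] [ 1.02459649 -1.11186888  0.61984323]
```

View pics/e.png

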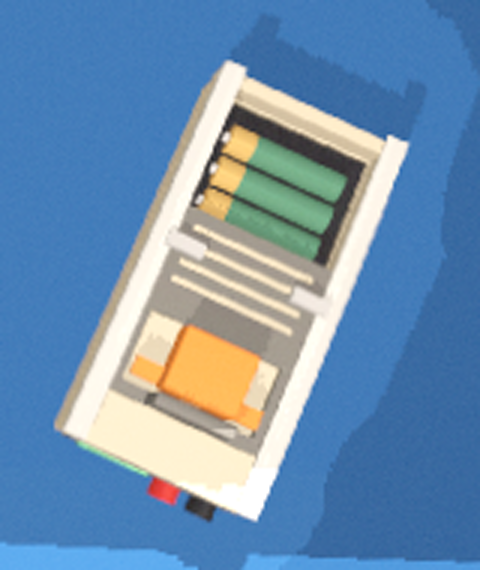

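The final view shows the bay open with three cells in view, and the tab face raised at corners (183,325), (260,358), (240,420) and (160,388). I'll check the travel, and check that the dark cover hasn't moved.

Run:
```python
from h import *
f=lambda q:np.array(q)/3+[340,130]-[.33,.33]
c=proj("top",f([(183,325),(260,358),(240,420),(160,388)]),.08).mean(0)
print(c,(c-[.5621,-.1664,.08])@[-.916,.402,0], (c-[.561,-.164,.08])@[-.916,.402,0])
a=get_image("top");o=cv2.imread("pics/top1.png")
d=lambda i:cv2.matchTemplate(i[90:260,140:260],o[140:170,180:220],cv2.TM_CCOEFF_NORMED)
for i in(o,a):print(cv2.minMaxLoc(d(i))[1::2])
```

```text
[ 0.48927998 -0.13298888  0.08      ] 0.08013440298269014 0.07816200298269016
(1.0, (40, 50))
(0.3773998022079468, (43, 106))
```

The measured travel is 80 mm, so the cover is fully open. The dark supply can't be matched because the arm is above it, but the tip is at 0.22 m and nothing there was ever touched.

```bash
python3 -c "
from bench import *
print(close_job())"
```

```text
the job is handed in; nothing more can be done
None
```

The job is handed in: the beige supply's cover is open to its end stop (about 80 mm measured), the orange tab looks sprung back up, and the dark supply was not touched, though the arm hid it in the last picture.

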